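Clamp a sleeve between bench centres by handwheel

TASK

Set up the black sleeve for its runout check: lay it gently in the two V rests of the bench centres, then wind the tailstock handwheel clockwise until the quill has pushed the sleeve's end into the head's cup, home against the back stop inside, and nips it there. You cannot tell by eye how deep the stop sits, so feel for it: the sleeve must stay nipped when you let go (about 50 N, never over 120 N). Leave the other things on the bench where they are.

Things in the scene. Friction and masses are not known exactly. Their poses are not given: they have to be found in the camera images.
- sleeve_centre (a point): centre of the sleeve, half-way along its axis; z runs along the axis. The loose workpiece: a smooth black steel sleeve (solid cylinder), 39 mm in diameter, 146 mm long, 0.4 to 0.85 kg, lying on the bench to the right of the bench centres
- sleeve: the same sleeve; origin at the centre of one end face, z along its axis to the other end
- bench_centres: bench centres bolted to the bench: grey bed 318 x 84 mm, blue tailstock with handwheel at the near end, two steel V rests, blue head with a steel cup at the far end. Origin on the bench top under the spindle line; x along the bed from wheel to head, y to the left, z up. The spindle line is 105 mm above the bench
- cradle (a point): point on the spindle line mid-way between the V rests, axes as the bed's: the axis of a sleeve lying in both Vs passes here, 105 mm above the bench. 90 degree Vs, 18 mm thick, 68 mm wide, tops 97 mm high, centred 43 mm before and behind this point; between them 68 mm are free down to 38 mm height. Lower the sleeve with its centre 3 mm or more short of this point, to clear the cup
- head: the blue head (origin as the bed's). Its steel cup lies on the spindle line, open towards the rests: bore 52 mm in diameter, so the sleeve's end enters freely. Inside is a rigid flat brass back stop, 36 mm in diameter, left at an unknown depth by the last job: its face is 9 to 19 mm behind the cup's mouth; no reading tells where
- cup_mouth (a point): centre of the cup's mouth on the spindle line, 70 mm beyond the cradle point; x points into the cup. The cup is 66 mm in diameter outside
- quill: the tailstock's sliding steel spindle with a flat sprung nose, 32 mm in diameter, 40 N per mm; origin at the centre of the nose's face, x towards the head. It moves 6 mm per rad of the wheel (38 mm a turn), towards the head when the wheel turns clockwise. At the start the room between nose and cup mouth is 14 to 36 mm longer than the sleeve
- wheel_hub (a point): centre of the handwheel (rim 115 mm in diameter), on the spindle line, in the plane of the handle's root. It turns about the bed's x axis; clockwise as the robot sees it: the top goes to the right (-y). A steady drag of 9 N at the handle holds it where it is left. Pushing the sleeve adds up to 1 N; at the stop squeeze grows by some 200 N per rad and 10 N of it adds 1.2 N
- handle_grip (a point): middle of the handle's grip: a black handle, 23 mm in diameter, 74 mm long, that stands out of the wheel's rim towards the robot, parallel to the spindle line, on a circle of 50 mm radius about it, and spins freely on its pin. The point is 45 mm out from the handle's root
- gear_wheel: grey steel gear wheel, 117 mm across, 28 mm high, lying on the bench; leave it alone
- bearing: bearing ring, 70 mm across, 20 mm high; leave it alone
- driver_red: screwdriver with a red grip, 200 mm long, lying; leave it alone
Not all that is in view belongs to the job. There is more than one size of the sleeve; the job needs the largest.

How it is judged (in metres and radians):
On the way, in this order (a step that is already met when the one before it is completed fails the run):
1. the sleeve lies in both V rests, let go, with the quill not yet holding it (z of sleeve_centre in the frame of cradle between -0.003 and 0.003 m and y of sleeve_centre in the frame of cradle between -0.003 and 0.003 m and angle between the z axis of sleeve_centre and the x axis of cradle, either way round below 0.04 rad and contact force between the fingers and sleeve below 0.1 N and contact force between quill and sleeve below 8 N), for 0.2 s.
2. the quill has pushed the sleeve home and nips it against the back stop (contact force between quill and sleeve above 15 N and contact force between head and sleeve above 12 N), for 0.2 s.
At the end, for the whole second after the job is handed in: The sleeve lies in both V rests on the spindle line (within 3 mm and 0.04 rad), at rest, pressed by the quill with more than 15 N against the back stop (more than 12 N there), and the robot has let go (all of step 2 and z of sleeve_centre in the frame of cradle between -0.003 and 0.003 m and y of sleeve_centre in the frame of cradle between -0.003 and 0.003 m and angle between the z axis of sleeve_centre and the x axis of cradle, either way round below 0.04 rad and linear speed of sleeve below 0.01 m/s); the robot touches nothing.
It fails at once if the quill crushes the sleeve: more than 120 N (contact force between quill and sleeve above 120 N).
It fails at once if the sleeve is dropped: it moves at over 0.5 m/s with the fingers off it (contact force between the fingers and sleeve below 0.1 N and linear speed of sleeve above 0.5 m/s).
It fails at once if a bystander is moved by more than 25 mm (distance of any of gear_wheel, bearing, driver_red from where it was at the start of the episode above 0.025 m).
It also fails if it takes over 72 s, if anything falls off the work surface, if the arm or the gripper's body presses on something with over 40 N, if the wrist force passes 120 N, or if a joint passes its speed limit or range.

ROBOT

A 6-joint arm with a two-finger parallel gripper is mounted at the origin on a cart in front of the work surface, level with it; the furniture and walls round the work are solid. World frame = base frame: x ahead of the robot, y to its left, z up, the work surface at z = 0. Lengths are in mm, angles in rad, forces in N, time in s.
With the tool pointing down it reaches from about 350 to 975 mm from the base axis. Payload 7.1 kg.
Tool frame: the origin (TCP) lies midway between the tips of the shut fingers; the grasp point (between the pads) lies 19 mm behind it; z points along the fingers, y is the line along which they close (so a half turn about z gives the same grasp; the last joint's range is limited). The gripper opens to 88 mm and grips with 3 to 60 N. Pads are 20 mm wide; open, the fingers measure 115 mm over their backs; the gripper's body (75 mm by 178 mm) begins 61 mm behind the grasp point.
Start: joints at [1.168, 0.423, 1.63, -0, 1.089, -0.019], TCP at [233.997, 579.526, 222.675] pointing down, gripper open.
Joint ranges: [-3, 3], [-0.9, 2.11], [0.09, 2.58], [-1.31, 4.45], [0.11, 2.69], [-2.54, 2.54]. Speed limits (rad/s): [2.39, 2.39, 3.01, 3.14, 3.14, 3.14].

INTERFACE

Orientations are given as a rotation vector (axis times angle).
In Python, from workcell import ctrl gives the robot as it stands. The module is installed in compiled form; this text tells all that it offers.
- The arm moves only by the tool servo_tool, never from a script. Its argument "increments" is a list of rows, each a list of 7 numbers: the shift along the world's x, y, z in cm, then the turn, a rotation vector about the world's x, y, z in degrees, then the opening, from -1 (shut) to 1 (fully open). A call has 1 to 20 rows; each row is the pose to reach, as a shift and turn from the pose commanded when the call began; what a row does not reach only later rows make up. A row lasts 1/12 s, in which the tool goes at most 41.7 mm and 7.16 degrees, less where a joint would pass 70% of its speed; a pose out of reach is approached as far as the arm can. A call with a gripper value outside its range is refused whole. The fingers move at their own pace and stop on an object; the grip force is fixed at half the most. Time passes only in rows, so rows that repeat a pose let the fingers close. It gives the time, the measured TCP pose, the force, the opening and the grip force at its end, in the units of the state.
- ctrl.get_obs(): the state, without advancing time (a new reading comes with each control period).
- ctrl.get_image(name): name is "scene" or "side" or "wrist"; returns a dict with "image" (420x560x3 uint8, red, green, blue), "fx", "fy", "cx", "cy" (pixels), "extrinsics" (4x4, takes a point from camera to world coordinates); the wrist camera has in their place "tool_from_camera" (4x4, takes a point from camera to tool coordinates, whose origin is the TCP and whose axes are the flange's). Camera axes: x right, y up, looking along -z (the intrinsics and any distortion apply to the point x, -y, -z); pixel columns grow to the right and rows downward; lengths in mm; the calibration is good to about 2 mm. A picture is of the moment at which its call begins: read the wrist's pose just before it. There is no depth.
- ctrl.close_job(): hands the job in; it is judged then, once.
The state is a dict: "t": time; "qpos": joint angles; "qvel": joint speeds; "joint_torque": joint torques, N m; "ee_pos": TCP position; "orientation": TCP orientation; "ft_force": force on the tool from outside, world axes, zero at the start; "moment": the same for the moment, N m; "width": finger opening in mm; "grasp_force": force on a finger pad.
Only numpy, scipy, OpenCV 4.12 (cv2) and the standard library are available. Lean on these libraries where they do the work, as an engineer would, in place of code of your own. Each camera call takes 0.05 s, during which the arm holds its last target. There are 200 camera calls.

## Working session

There is one attempt and no reset: what is moved stays moved. The work goes in short steps, Python scripts to look and compute and a tool call to move; the robot and the scene stay as the last step left them, time stands still between calls to the robot, and variables do not carry over. Pictures are saved under pics/ and viewed, at most 10 in all, crops included, and the job is handed in when it is done.

Besides the shell and the picture viewer there is one more tool, called after "Request:" in YAML: its name, and indented under it one key for each argument. servo_tool: Moves the arm, as the interface text tells. Its arguments: {"type":"object","properties":{"increments":{"type":"array","items":{"type":"array","items":{"type":"number"}}}},"required":["increments"]}

```bash
mkdir -p pics; cat > h.py <<'E'
import numpy as np, cv2, pickle
from scipy.spatial.transform import Rotation as R
from workcell import ctrl
def snap(name,fn):
    o=ctrl.get_obs(); d=ctrl.get_image(name)
    cv2.imwrite(f'pics/{fn}.png',d['image'][:,:,::-1])
    if name=='wrist':
        T=np.eye(4);T[:3,:3]=R.from_rotvec(o['orientation']).as_matrix();T[:3,3]=o['ee_pos']
        d['extrinsics']=T@np.array(d['tool_from_camera'])
    pickle.dump(d,open(f'pics/{fn}.pkl','wb')); return d
def load(fn): return pickle.load(open(f'pics/{fn}.pkl','rb'))
def ray(d,u,v):
    E=np.array(d['extrinsics']); r=E[:3,:3]@np.array([(u-d['cx'])/d['fx'],-(v-d['cy'])/d['fy'],-1.]); return E[:3,3],r/np.linalg.norm(r)
def onz(d,u,v,z):
    c,r=ray(d,u,v); return c+r*(z-c[2])/r[2]
def tri(*obs):
    A=np.zeros((3,3));b=np.zeros(3)
    for d,u,v in obs:
        c,r=ray(d,u,v);P=np.eye(3)-np.outer(r,r);A+=P;b+=P@c
    return np.linalg.solve(A,b)
def proj(d,p):
    E=np.array(d['extrinsics']);q=E[:3,:3].T@(np.array(p)-E[:3,3]);return d['cx']+d['fx']*q[0]/-q[2], d['cy']-d['fy']*q[1]/-q[2]
E
python3 - <<'E'
from h import *
for n in('scene','side','wrist'):
    d=snap(n,n+'0'); print(n,[k for k in d],d['fx'],d['fy'],d['cx'],d['cy'],np.round(d['extrinsics'],3).tolist())
o=ctrl.get_obs();print(o)
a=[load(n+'0')['image'][:,:,::-1] for n in('scene','side')]
cv2.imwrite('pics/w0.png',load('wrist0')['image'][:,:,::-1])
E
```

```text
scene ['image', 'fx', 'fy', 'cx', 'cy', 'extrinsics'] 443.4302826010681 443.4302826010681 282.84861246062917 206.27102358944504 [[0.533, 0.592, -0.605, -181.932], [-0.846, 0.371, -0.382, -465.881], [-0.002, 0.716, 0.698, 933.19], [0.0, 0.0, 0.0, 1.0]]
side ['image', 'fx', 'fy', 'cx', 'cy', 'extrinsics'] 452.7524428939369 452.7524428939369 274.4122572950717 210.33940003849682 [[-0.887, 0.289, -0.36, 6.542], [-0.461, -0.523, 0.717, 996.473], [0.019, 0.802, 0.597, 976.93], [0.0, 0.0, 0.0, 1.0]]
wrist ['image', 'fx', 'fy', 'cx', 'cy', 'tool_from_camera', 'extrinsics'] 318.1539842456709 318.1539842456709 279.9441639454615 211.44307714654937 [[0.375, -0.888, -0.268, 159.77], [0.927, 0.358, 0.11, 610.09], [-0.001, -0.289, 0.957, 383.53], [0.0, 0.0, 0.0, 1.0]]
{'t': 0.15, 'qpos': array([ 1.16800829e+00,  4.23674526e-01,  1.63048212e+00,  2.15529402e-05,
        1.08861355e+00, -1.90056997e-02]), 'qvel': array([-0.00060331, -0.00203871, -0.00246672,  0.00061757, -0.0015838 ,
        0.00039292]), 'joint_torque': array([-3.42813892e-04, -5.44990969e+01, -2.73918450e+01,  6.44580438e-02,
        2.05166079e-02, -8.07967785e-05]), 'ee_pos': array([233.82701787, 579.15553013, 222.08721688]), 'orientation': array([-5.99115775e-01, -3.08366590e+00,  1.80227706e-03]), 'ft_force': array([ 0.02500869,  0.4812527 , -0.36545575]), 'moment': array([ 0.01477608,  0.01299778, -0.01821561]), 'grasp_force': 0.0, 'width': 87.70329047132992}
```

View pics/scene0.png

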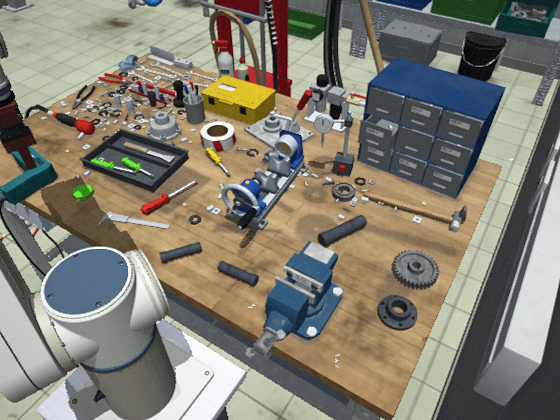

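View pics/side0.png

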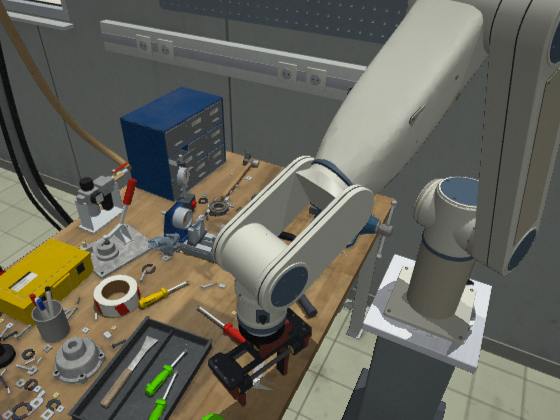

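The scene view shows the bench centres, with the wheel at about (243,203) and the head at (288,147). The largest sleeve is at (343,230), with smaller ones at (181,253) and (237,272). The side view is mostly blocked by the arm. I'll zoom in on the scene view.

```bash
python3 - <<'E'
from h import *
d=load('scene0'); im=d['image'][:,:,::-1]
cv2.imwrite('pics/c1.png',cv2.resize(im[115:265,205:385],None,fx=4,fy=4,interpolation=cv2.INTER_CUBIC))
g=im.max(2); m=(g<75).astype(np.uint8)
m=cv2.morphologyEx(m,cv2.MORPH_OPEN,np.ones((3,3)))
cs,_=cv2.findContours(m,cv2.RETR_EXTERNAL,cv2.CHAIN_APPROX_NONE)
for c in cs:
    x,y,w,h=cv2.boundingRect(c)
    if cv2.contourArea(c)>150 and 150<x<380 and 180<y<300:
        r=cv2.minAreaRect(c); b=cv2.boxPoints(r); 
        (cx,cy),_,_=r; print(np.round(r[0]),np.round(r[1]),r[2],np.round(onz(d,cx,cy,19.5)))
        l=[(b[i]+b[(i+1)%4])/2 for i in range(4)]
        e=[np.linalg.norm(b[i]-b[(i+1)%4]) for i in range(4)]
        s=[l[0],l[2]] if e[0]<e[1] else [l[1],l[3]]
        P=[onz(d,*q,19.5) for q in s]; print(np.round(s),np.round(P),np.linalg.norm(P[0]-P[1]))
E
```

```text
[342. 235.] [13. 49.] 74.74488067626953 [ 600. -165.   19.]
[[366. 229.]
 [318. 241.]] [[ 657. -210.   20.]
 [ 545. -121.   19.]] 143.01335207764444
[250. 221.] [28. 24.] 48.8140754699707 [509.  83.  20.]
[[240. 210.]
 [259. 231.]] [[530. 130.  20.]
 [490.  38.  20.]] 100.62702549652194
```

View pics/c1.png

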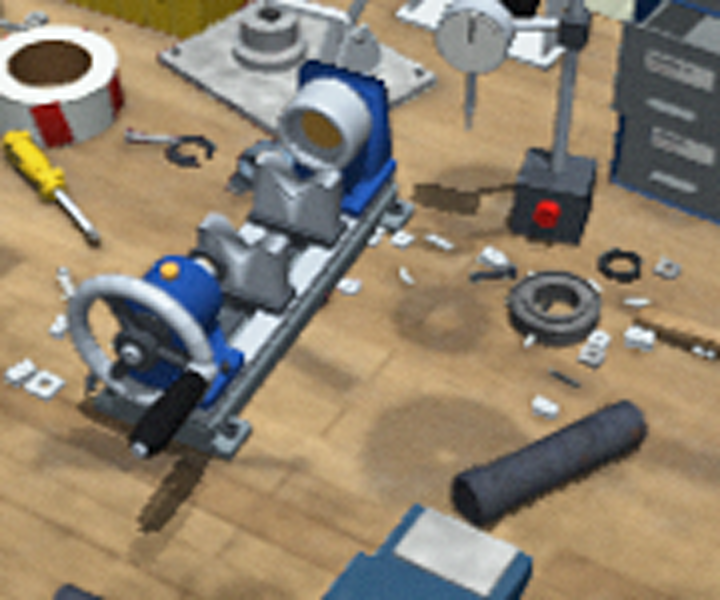

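The crop shows the hub at about (238,203), the cup mouth at (286,147), the handle root at (254,214), and its tip at (240,227). The sleeve's ends are at about (324,239) and (364,219).

```bash
python3 - <<'E'
from h import *
d=load('scene0')
f=lambda u,v,z:np.round(onz(d,205+u/4,115+v/4,z))
h=f(143,340,105);c=f(324,130,105)
print('wheel ctr',h,'cup',c,np.degrees(np.arctan2(*(c-h)[1::-1])),np.linalg.norm(c-h))
print('V tops', f(243,258,80), f(300,205,80))
print('handle',f(195,395,80),f(140,448,80),f(195,395,60),f(140,448,60))
print('sleeve ends centre',f(477,500,19.5),f(630,418,19.5))
print('bed corners near R',f(215,455,10),'far R',f(400,220,10),'near L',f(95,400,10))
print('red driver', np.round(onz(d,168,197,10)))
print('foot of vise near',f(420,510,90))
E
```

```text
wheel ctr [495.  97. 105.] cup [761. 118. 105.] 4.513988458001262 266.82765973564284
V tops [626. 104.  80.] [700. 101.  80.]
handle [491.  53.  80.] [431.  55.  80.] [506.  65.  60.] [445.  67.  60.]
sleeve ends centre [ 558. -132.   20.] [ 685. -188.   20.]
bed corners near R [504.  49.  10.] far R [799.  69.  10.] near L [503. 154.  10.]
red driver [466. 358.  10.]
foot of vise near [ 474. -131.   90.]
```

Request:
servo_tool:
  increments:
    - [32.6, -46.9, 12.8, 0, 0, 26.5, 1]
    - [32.6, -46.9, 12.8, 0, 0, 26.5, 1]
    - [32.6, -46.9, 12.8, 0, 0, 26.5, 1]
    - [32.6, -46.9, 12.8, 0, 0, 26.5, 1]
    - [32.6, -46.9, 12.8, 0, 0, 26.5, 1]
    - [32.6, -46.9, 12.8, 0, 0, 26.5, 1]
    - [32.6, -46.9, 12.8, 0, 0, 26.5, 1]
    - [32.6, -46.9, 12.8, 0, 0, 26.5, 1]
    - [32.6, -46.9, 12.8, 0, 0, 26.5, 1]
    - [32.6, -46.9, 12.8, 0, 0, 26.5, 1]
    - [32.6, -46.9, 12.8, 0, 0, 26.5, 1]
    - [32.6, -46.9, 12.8, 0, 0, 26.5, 1]
    - [32.6, -46.9, 12.8, 0, 0, 26.5, 1]
    - [32.6, -46.9, 12.8, 0, 0, 26.5, 1]
    - [32.6, -46.9, 12.8, 0, 0, 26.5, 1]
    - [32.6, -46.9, 12.8, 0, 0, 26.5, 1]
    - [32.6, -46.9, 12.8, 0, 0, 26.5, 1]
    - [32.6, -46.9, 12.8, 0, 0, 26.5, 1]
    - [32.6, -46.9, 12.8, 0, 0, 26.5, 1]
    - [32.6, -46.9, 12.8, 0, 0, 26.5, 1]

```text
t: 1.82
ee_pos: [559.2, 111.8, 350.4]
orientation: [0.127, -3.138, -0.0]
ft_force: [1.2, 0.1, 0.5]
width: 87.7
grasp_force: 0.0
```

```bash
python3 - <<'E'
from h import *
d=snap('wrist','w1'); o=ctrl.get_obs(); print(o['t'],o['ee_pos'],o['orientation'],o['qpos'],o['qvel'])
cv2.imwrite('pics/w1b.png',cv2.resize(d['image'][:,:,::-1],(800,600),interpolation=cv2.INTER_CUBIC))
E
```

```text
1.8667 [559.35570766 111.64322595 350.52386311] [ 1.26406619e-01 -3.13863850e+00 -9.48177740e-05] [ 1.76076650e-01  2.19687111e-01  1.61611808e+00  1.19450239e-04
  1.30618523e+00 -1.47525613e+00] [-0.00677799  0.00066568 -0.0047404  -0.00058221  0.00116562 -0.00208658]
```

View pics/w1b.png

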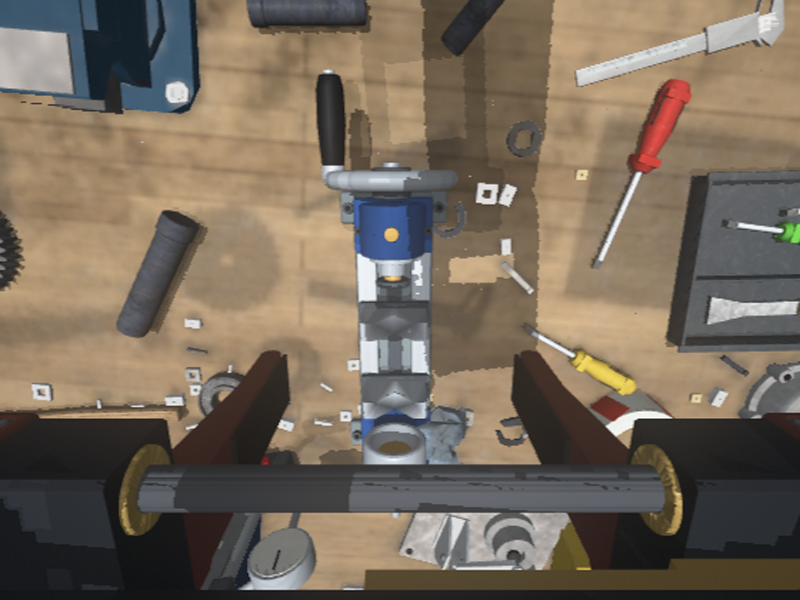

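The wrist view (800x600) shows the sleeve's ends at about (179,218) and (133,328), and the handle from (332,172) to (328,73). The wheel spans (327..457,180), the V rests are at rows 318 and 390, and the cup mouth is at (395,445).

```bash
python3 - <<'E'
from h import *
d=load('w1'); s=load('scene0')
f=lambda u,v,z:np.round(onz(d,u*.7,v*.7,z),1)
S=lambda u,v:(s,205+u/4,115+v/4)
W=lambda u,v:(d,u*.7,v*.7)
a=f(327,180,105);b=f(457,180,105);print('wheel',a,b,(a+b)/2,np.linalg.norm(a-b))
print('cup z105',f(395,445,105),'tri',tri(S(324,130),W(395,445)))
print('handle tri tip',tri(S(140,448),W(328,73)),'root',tri(S(195,390),W(332,168)))
print('bed edges', f(357,260,20),f(432,260,20),f(357,400,20),f(432,400,20))
print('V1',f(395,300,97),f(395,337,97),'V2',f(395,375,97),f(395,402,97))
print('vtips',f(359,320,97),f(431,320,97),f(359,392,97),f(431,392,97))
print('nose',f(394,284,105),f(394,290,105))
im=d['image'];m=(im.max(2)<85).astype(np.uint8);m=cv2.morphologyEx(m[130:250,70:150],cv2.MORPH_OPEN,np.ones((3,3)))
cs,_=cv2.findContours(m,cv2.RETR_EXTERNAL,cv2.CHAIN_APPROX_NONE);c=max(cs,key=cv2.contourArea)+[70,130]
r=cv2.minAreaRect(c);print(r)
bx=cv2.boxPoints(r);P=np.array([onz(d,*q,19.5) for q in bx]);print(P.round(1),P.mean(0))
E
```

```text
wheel [497.1  44.5 105. ] [488.1 156.6 105. ] [492.6  100.55 105.  ] 112.46070424819506
cup z105 [756.1 123.5 105. ] tri [762.86443199 122.21225137  99.84516246]
handle tri tip [413.49085512  41.42203249 103.57854442] root [486.1990747   47.36475165  91.66821464]
bed edges [583.1  67.3  20. ] [576.5 149.6  20. ] [755.   76.4  20. ] [747.7 166.8  20. ]
V1 [602.7 111.6  97. ] [640.3 114.5  97. ] V2 [680.9 117.6  97. ] [711.  119.9  97. ]
vtips [625.6  78.5  97. ] [620.  147.7  97. ] [702.7  82.7  97. ] [696.8 155.4  97. ]
nose [585.  109.3 105. ] [590.8 109.8 105. ]
((117.558837890625, 193.7647247314453), (29.10427474975586, 91.43592834472656), 14.03624439239502)
[[ 692.3 -187.6   19.5]
 [ 543.9 -141.1   19.5]
 [ 551.2  -98.7   19.5]
 [ 701.2 -141.9   19.5]] [ 622.18300902 -142.31335711   19.5       ]
```

```bash
python3 - <<'E'
from h import *
d=load('w1'); im=d['image'][:,:,::-1]
A=cv2.resize(im[185:325,235:320],None,fx=4,fy=4,interpolation=cv2.INTER_CUBIC)
B=cv2.resize(im[135:245,70:150],None,fx=5,fy=5,interpolation=cv2.INTER_CUBIC)
o=np.zeros((560,740,3),np.uint8);o[:560,:340]=A;o[:550,340:740]=B
cv2.imwrite('pics/c2.png',o)
E
```

```text
(no output)
```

View pics/c2.png

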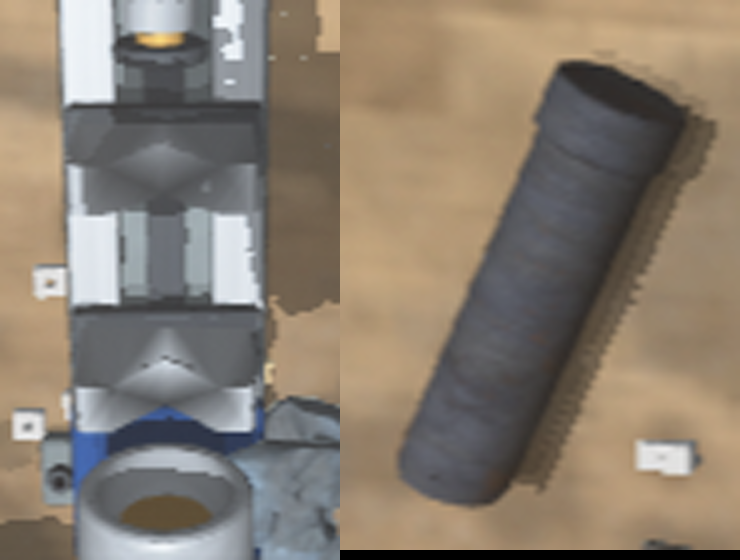

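The V tops lie at crop rows 168–212 and 388–430, and the cup mouth is centred at about (166,495). The sleeve's near face is centred at (622,90) in the crop, and its far rim is at (455,497).

```bash
python3 - <<'E'
from h import *
d=load('w1')
A=lambda u,v,z:onz(d,235+u/4,185+v/4,z)
B=lambda u,v,z:onz(d,70+(u-340)/5,135+v/5,z)
n=B(622,90,19.5);f=B(455,497,37);f2=B(453,480,19.5);v=f-n;v[2]=0;L=np.linalg.norm(v);print('sleeve',n.round(),f.round(),f2.round(),L,np.degrees(np.arctan2(v[1],v[0])),'ctr',n+73*v/L)
for k,(u,w) in dict(V1n=(83,168),V1f=(88,212),V2n=(78,388),V2f=(80,430),V1nr=(262,160),V2nr=(262,385),V2fr=(255,430)).items(): print(k,A(u,w,97).round(1))
print('cupL,R',A(80,505,105).round(1),A(251,500,105).round(1),'top',A(166,447,138).round(1))
# predictions
C=np.array([689,117.5,105]);t=np.radians(4.85)
ax=np.array([np.cos(t),np.sin(t),0]);y=np.array([-np.sin(t),np.cos(t),0])
def pr(x,yy,z):
    u,w=proj(d,C+ax*x+y*yy+[0,0,z-105]); return np.round([(u-235)*4,(w-185)*4])
for x in(-52,-34,34,52): print(x,pr(x,-34,97),pr(x,34,97),pr(x,0,77.4))
print('V base near',pr(-52,0,38),pr(34,0,38),'mouth',pr(70,0,105),pr(70,0,138),pr(70,-33,105),pr(70,33,105),pr(70,0,72),'bore top',pr(70,0,131))
E
```

```text
sleeve [ 553. -124.   20.] [ 684. -176.   37.] [ 686. -187.   19.] 141.1702831225895 -21.805681678291492 ctr [ 621.07861293 -150.79097647   19.5       ]
V1n [629.4  84.8  97. ]
V1f [645.6  87.5  97. ]
V2n [714.6  88.   97. ]
V2f [731.9  89.7  97. ]
V1nr [621.6 146.2  97. ]
V2nr [708.  154.8  97. ]
V2fr [726.7 154.1  97. ]
cupL,R [758.3  91.8 105. ] [751.1 154.5 105. ] top [711.  120.3 138. ]
-52 [ 65. 195.] [261. 195.] [164. 176.]
-34 [ 67. 243.] [260. 243.] [164. 222.]
34 [ 72. 415.] [257. 414.] [165. 388.]
52 [ 74. 458.] [257. 457.] [166. 429.]
V base near [165. 142.] [166. 340.] mouth [165. 512.] [164. 569.] [ 76. 512.] [255. 512.] [166. 462.] bore top [164. 556.]
```

Request:
servo_tool:
  increments:
    - [6.2, -26.2, -20, 0, 0, -27.5, 1]
    - [6.2, -26.2, -20, 0, 0, -27.5, 1]
    - [6.2, -26.2, -20, 0, 0, -27.5, 1]
    - [6.2, -26.2, -20, 0, 0, -27.5, 1]
    - [6.2, -26.2, -20, 0, 0, -27.5, 1]
    - [6.2, -26.2, -20, 0, 0, -27.5, 1]
    - [6.2, -26.2, -20, 0, 0, -27.5, 1]
    - [6.2, -26.2, -20, 0, 0, -27.5, 1]
    - [6.2, -26.2, -20, 0, 0, -27.5, 1]
    - [6.2, -26.2, -20, 0, 0, -27.5, 1]
    - [6.2, -26.2, -20, 0, 0, -27.5, 1]
    - [6.2, -26.2, -20, 0, 0, -27.5, 1]

```text
t: 2.87
ee_pos: [622.5, -150.2, 151.8]
orientation: [0.624, 3.078, 0.0]
ft_force: [-0.7, 0.3, 0.2]
width: 87.7
grasp_force: 0.0
```

```bash
python3 - <<'E'
from h import *
d=snap('wrist','w2'); o=ctrl.get_obs(); print(o['t'],o['ee_pos'],o['orientation'],proj(d,[621,-150,19.5]))
cv2.imwrite('pics/w2b.png',cv2.resize(d['image'][:,:,::-1],(800,600),interpolation=cv2.INTER_CUBIC))
E
```

```text
2.9167 [ 622.62226619 -150.09730654  152.09969892] [6.23037319e-01 3.07725498e+00 1.02321678e-04] (np.float64(278.67620457447987), np.float64(201.19650286268723))
```

View pics/w2b.png

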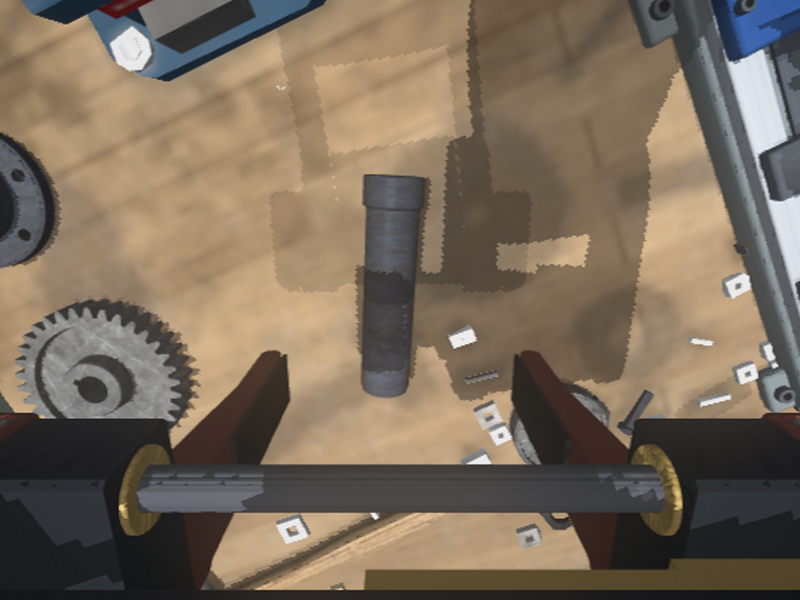

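The sleeve's near end is at (395,178) and its far end at (385,394). The bearing is at (560,420), which is clear of the gripper's place over the sleeve.

```bash
python3 - <<'E'
from h import *
d=load('w2')
f=lambda u,v,z:onz(d,u*.7,v*.7,z)
n=f(395,180,28);e=f(385,395,35)
n[2]=e[2]=0;v=e-n;L=np.linalg.norm(v);print(n.round(1),e.round(1),L,np.degrees(np.arctan2(v[1],v[0])),(n+e)/2)
p=(f(366,210,19.5)+f(420,210,19.5))/2;q=(f(361,370,19.5)+f(411,370,19.5))/2;v=q-p
print(p,q,np.degrees(np.arctan2(v[1],v[0])), np.linalg.norm(f(366,240,19.5)-f(419,240,19.5)))
print('bearing',f(560,430,20))
E
```

```text
[ 556.1 -124.5    0. ] [ 683.6 -186.3    0. ] 141.69331523885998 -25.85789205262687 [ 619.86006534 -155.35456247    0.        ]
[ 572.79745948 -133.05863715   19.5       ] [ 673.32657995 -181.53350271   19.5       ] -25.74323702492827 34.37505516929495
bearing [767.62334242 -82.54344625  20.        ]
```

Request:
servo_tool:
  increments:
    - [-0.2, -0.4, -4, 0, 0, -2.9, 1]
    - [-0.2, -0.4, -8, 0, 0, -2.9, 1]
    - [-0.2, -0.4, -12, 0, 0, -2.9, 1]
    - [-0.2, -0.4, -13.6, 0, 0, -2.9, 1]
    - [-0.2, -0.4, -14.6, 0, 0, -2.9, 1]
    - [-0.2, -0.4, -14.6, 0, 0, -2.9, 1]
    - [-0.2, -0.4, -14.6, 0, 0, -2.9, 1]
    - [-0.2, -0.4, -14.6, 0, 0, -2.9, -1]
    - [-0.2, -0.4, -14.6, 0, 0, -2.9, -1]
    - [-0.2, -0.4, -14.6, 0, 0, -2.9, -1]
    - [-0.2, -0.4, -14.6, 0, 0, -2.9, -1]
    - [-0.2, -0.4, -14.6, 0, 0, -2.9, -1]
    - [-0.2, -0.4, -14.6, 0, 0, -2.9, -1]
    - [-0.2, -0.4, -14.6, 0, 0, -2.9, -1]
    - [-0.2, -0.4, -14.6, 0, 0, -2.9, -1]
    - [-0.2, -0.4, -14.6, 0, 0, -2.9, -1]
    - [-0.2, -0.4, -14.6, 0, 0, -2.9, -1]

```text
t: 4.33
ee_pos: [619.9, -155.8, 4.8]
orientation: [-0.704, -3.062, 0.001]
ft_force: [-2.1, -2.6, 2.0]
width: 38.3
grasp_force: 30.0
```

Request:
servo_tool:
  increments:
    - [0, 0, 3, 0, 0, 0, -1]
    - [0, 0, 6, 0, 0, 0, -1]
    - [0.3, 2, 10, 0, 0, 6, -1]
    - [0.8, 5, 14, 0, 0, 12, -1]
    - [1.2, 8, 18, 0, 0, 18, -1]
    - [1.6, 11, 21, 0, 0, 24, -1]
    - [2, 13.6, 22.5, 0, 0, 30.8, -1]
    - [2, 13.6, 22.5, 0, 0, 30.8, -1]
    - [2, 13.6, 22.5, 0, 0, 30.8, -1]
    - [2, 13.6, 22.5, 0, 0, 30.8, -1]
    - [2, 13.6, 22.5, 0, 0, 30.8, -1]

```text
t: 5.25
ee_pos: [638.4, -20.2, 227.4]
orientation: [0.132, -3.135, -0.0]
ft_force: [0.4, 0.4, -6.9]
width: 38.3
grasp_force: 30.0
```

```bash
python3 - <<'E'
from h import *
w=snap('wrist','w3');s=snap('side','s3');o=ctrl.get_obs(); print(o['t'],o['ee_pos'],o['orientation'],o['ft_force'],o['moment'],o['width'])
g=[(678,117,105),(748,123,105)]
for d in(w,s): print([np.round(proj(d,p)) for p in g])
u,v=map(int,proj(s,g[0]))
A=cv2.resize(s['image'][:,:,::-1][max(v-65,0):v+65,u-65:u+65],(390,390),interpolation=cv2.INTER_CUBIC);print(u,v)
B=cv2.resize(w['image'][:,:,::-1],None,fx=1,fy=1)
u2,v2=map(int,proj(w,g[0]));print(u2,v2)
O=np.zeros((420,390+400,3),np.uint8);O[:390,:390]=A
x0=min(max(u2-100,0),360);B=cv2.resize(B[:, x0:x0+200][max(0,v2-105):max(0,v2-105)+210],(400,420),interpolation=cv2.INTER_CUBIC);print(x0,max(0,v2-105));O[:,390:]=B
cv2.imwrite('pics/c3.png',O)
E
```

```text
5.35 [638.6882918  -20.60029278 227.52825641] [ 1.31437728e-01 -3.13505943e+00 -3.06498668e-04] [ 0.51599494  0.03601928 -6.90081818] [ 0.03943752  0.01888077 -0.00318363] 38.32197032213453
[array([416., 256.]), array([408., 318.])]
[array([207., 225.]), array([187., 219.])]
207 225
415 256
315 151
```

View pics/c3.png

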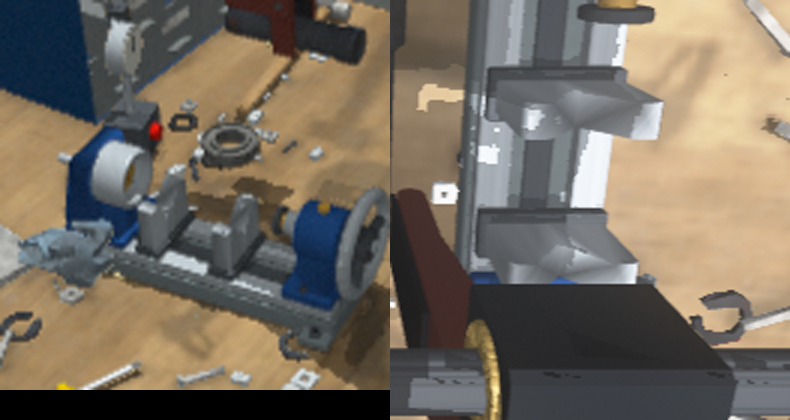

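The side view shows V2 beside the head, V1, the quill nose, and the wheel. The wrist view shows V1's +y outer corners at crop (662,104) and (655,139), and V2's at (637,250).

```bash
python3 - <<'E'
from h import *
w=load('w3');s=load('s3');w1=load('w1')
f=lambda u,v,z:onz(w,315+(u-390)/2,151+v/2,z).round(1)
print('V1 +y near/far',f(662,104,97),f(655,139,97),'V2',f(637,250,97),f(636,284,97))
print('V1 groove near/far',f(571,93,77.4),f(525,138,97))
a=lambda u,v,z:onz(s,142+u/3,160+v/3,z).round(1)
print('side V2 left arm top ctr',a(149,204,97),'right',a(175,169,97),'V1 left',a(222,206,97),'right',a(249,198,97))
print('cup mouth ctr',a(131,176,105),'nose',a(284,215,105), 'wheel',a(362,243,105))
C=np.array([678,116.6,105]);t=np.radians(4.85)
ax=np.array([np.cos(t),np.sin(t),0]);y=np.array([-np.sin(t),np.cos(t),0])
for x,yy,z in[(-52,34,97),(-34,34,97),(34,34,97),(52,34,97),(-52,-34,97),(-52,0,77.4),(-34,0,77.4),(70,0,105),(-52,19.6,97),(-52,-19.6,97),(-34,19.6,97),(-34,-19.6,97),(52,-34,97)]:
    p=C+ax*x+y*yy+[0,0,z-105];u,v=proj(w,p);q,r=proj(s,p);k,l=proj(w1,p)
    print((x,yy,z),'wrist',np.round([(u-315)*2+390,(v-151)*2]),'side',np.round([(q-142)*3,(r-160)*3]),'w1',np.round([(k-235)*4,(l-185)*4]))
E
```

```text
V1 +y near/far [624.2 142.9  97. ] [641.8 143.7  97. ] V2 [701.1 148.4  97. ] [720.5 152.3  97. ]
V1 groove near/far [626.8 107.1  77.4] [646.5  80.9  97. ]
side V2 left arm top ctr [717.4 144.1  97. ] right [728.1  82.6  97. ] V1 left [650.2 110.9  97. ] right [633.1  86.5  97. ]
cup mouth ctr [754.6 122.8 105. ] nose [581.8 101.  105. ] wheel [492.1 101.3 105. ]
(-52, 34, 97) wrist [669. 103.] side [225. 234.] w1 [261. 165.]
(-34, 34, 97) wrist [663. 139.] side [209. 229.] w1 [260. 213.]
(34, 34, 97) wrist [643. 264.] side [150. 212.] w1 [258. 387.]
(52, 34, 97) wrist [638. 295.] side [135. 207.] w1 [257. 431.]
(-52, -34, 97) wrist [526. 103.] side [257. 195.] w1 [ 64. 166.]
(-52, 0, 77.4) wrist [581.  93.] side [242. 229.] w1 [163. 147.]
(-34, 0, 77.4) wrist [577. 127.] side [227. 224.] w1 [164. 194.]
(70, 0, 105) wrist [575. 334.] side [137. 178.] w1 [165. 486.]
(-52, 19.6, 97) wrist [639. 103.] side [232. 225.] w1 [219. 165.]
(-52, -19.6, 97) wrist [556. 103.] side [250. 203.] w1 [106. 165.]
(-34, 19.6, 97) wrist [633. 139.] side [216. 221.] w1 [219. 213.]
(-34, -19.6, 97) wrist [552. 139.] side [235. 198.] w1 [107. 214.]
(52, -34, 97) wrist [508. 295.] side [169. 170.] w1 [ 73. 431.]
```

Request:
servo_tool:
  increments:
    - [1, 4, 0, 0, 0, 0, -1]
    - [2, 8, 0, 0, 0, 0, -1]
    - [2.9, 12, 0, 0, 0, 0, -1]
    - [2.9, 13.5, -2, 0, 0, 0, -1]
    - [2.9, 13.5, -5, 0, 0, 0, -1]
    - [2.9, 13.5, -8, 0, 0, 0, -1]
    - [2.9, 13.5, -10.5, 0, 0, 0, -1]
    - [2.9, 13.5, -12, 0, 0, 0, -1]
    - [2.9, 13.5, -12, 0, 0, 0, -1]
    - [2.9, 13.5, -12, 0, 0, 0, -1]
    - [2.9, 13.5, -12, 0, 0, 0, -1]
    - [2.9, 13.5, -12, 0, 0, 0, -1]

```text
t: 6.35
ee_pos: [670.2, 115.2, 111.2]
orientation: [-0.133, 3.136, 0.0]
ft_force: [-0.4, 0.2, -5.8]
width: 38.3
grasp_force: 30.0
```

```bash
python3 - <<'E'
from h import *
s=snap('side','s4');c=snap('scene','c4');o=ctrl.get_obs(); print(o['t'],o['ee_pos'],o['orientation'],o['ft_force'])
A=cv2.resize(s['image'][:,:,::-1][165:275,145:275],(520,440),interpolation=cv2.INTER_CUBIC)
B=cv2.resize(c['image'][:,:,::-1][125:235,225:295],(280,440),interpolation=cv2.INTER_CUBIC)
cv2.imwrite('pics/c4b.png',np.hstack([A,B]))
E
```

```text
6.45 [669.97148876 115.43733517 111.2512592 ] [-1.33844203e-01  3.13626700e+00  4.29908530e-04] [-0.61354803  0.0399776  -6.510845  ]
```

View pics/c4b.png

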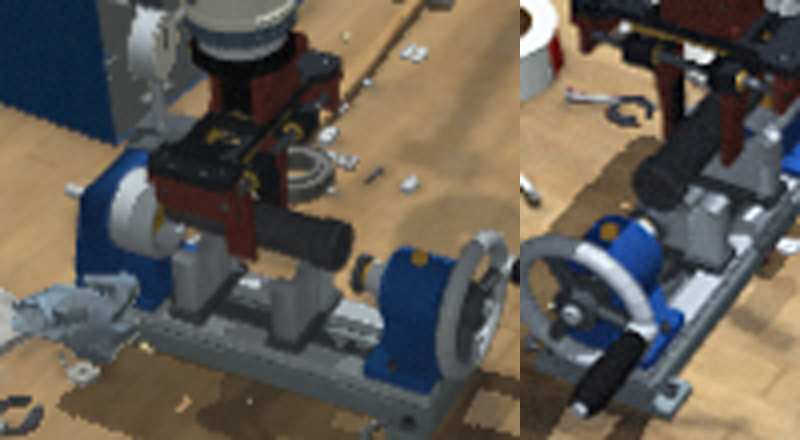

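The sleeve hangs over the Vs. Its near end is at side crop (343,245) and the quill nose at (362,273), so I'll check that clearance numerically.

```bash
python3 - <<'E'
from h import *
s=load('s4');c=load('c4')
S=lambda u,v:(s,145+u/4,165+v/4); K=lambda u,v:(c,225+(u-520)/4,125+v/4)
print('sleeve end top edge seen; tri end centre',tri(S(340,246),K(658,183)).round(1))
print('nose tri', tri(S(362,272),K(650,222)).round(1))
t=np.radians(4.85);ax=np.array([np.cos(t),np.sin(t),0])
C=np.array([670,115.4,126]);n=C-73*ax;N=np.array([583,108.6,105])
for p in(n,n-[0,0,21],N):
    u,v=proj(s,p);a,b=proj(c,p);print(p.round(),np.round([(u-145)*4,(v-165)*4]),np.round([(a-225)*4+520,(b-125)*4]))
E
```

```text
sleeve end top edge seen; tri end centre [601.4 108.8 125.4]
nose tri [584.9 105.  103.4]
[597. 109. 126.] [342. 245.] [652. 188.]
[597. 109. 105.] [343. 266.] [654. 211.]
[583. 109. 105.] [360. 272.] [643. 222.]
```

Request:
servo_tool:
  increments:
    - [-0.4, 0, -0.5, 0, 0, 0, -1]
    - [-0.4, 0, -1, 0, 0, 0, -1]
    - [-0.4, 0, -1.4, 0, 0, 0, -1]
    - [-0.4, 0, -1.6, 0, 0, 0, -1]
    - [-0.4, 0, -1.7, 0, 0, 0, -1]
    - [-0.4, 0, -1.7, 0, 0, 0, -1]
    - [-0.4, 0, -1.7, 0, 0, 0, -1]
    - [-0.4, 0, -1.7, 0, 0, 0, -1]

```text
t: 7.12
ee_pos: [665.2, 115.6, 92.8]
orientation: [-0.135, 3.138, 0.0]
ft_force: [-0.1, 0.8, -5.0]
width: 38.7
grasp_force: 30.0
```

Request:
servo_tool:
  increments:
    - [0, 0, -0.1, 0, 0, 0, -1]
    - [0, 0, -0.2, 0, 0, 0, -1]
    - [0, 0, -0.2, 0, 0, 0, -1]
    - [0, 0, -0.2, 0, 0, 0, -1]

```text
t: 7.45
ee_pos: [665.6, 115.3, 91.6]
orientation: [-0.134, 3.137, -0.0]
ft_force: [-1.3, -2.2, 2.8]
width: 38.5
grasp_force: 30.0
```

Request:
servo_tool:
  increments:
    - [0, -0.05, 0, 0, 0, 0, -1]
    - [0, -0.1, -0.05, 0, 0, 0, -1]
    - [0, -0.1, -0.05, 0, 0, 0, -1]
    - [0, -0.1, -0.05, 0, 0, 0, -1]

```text
t: 7.78
ee_pos: [665.7, 114.4, 90.7]
orientation: [-0.134, 3.137, -0.0]
ft_force: [0.4, -2.6, 4.5]
width: 38.6
grasp_force: 30.0
```

Request:
servo_tool:
  increments:
    - [0, -0.05, 0, 0, 0, 0, 0.1]
    - [0, -0.05, 0, 0, 0, 0, 0.4]
    - [0, -0.05, 0, 0, 0, 0, 0.7]
    - [0, -0.05, 0, 0, 0, 0, 0.7]
    - [0, -0.05, 0, 0, 0, 0, 0.7]
    - [0, -0.05, 0, 0, 0, 0, 0.7]
    - [0, -0.05, 2, 0, 0, 0, 0.7]
    - [0, -0.05, 5, 0, 0, 0, 0.7]
    - [0, -0.05, 9, 0, 0, 0, 0.7]
    - [-4, -0.2, 12, 0, 0, 0, 0.7]
    - [-8, -0.5, 13, 0, 0, 0, 0.7]
    - [-12, -1, 13, 0, 0, 0, 0.7]
    - [-16, -2, 13, 0, 0, 0, 0.7]
    - [-20, -3, 13, 0, 0, 0, 0.7]
    - [-20, -3, 13, 0, 0, 0, 0.7]
    - [-20, -3, 13, 0, 0, 0, 0.7]

```text
t: 9.12
ee_pos: [462.8, 84.1, 220.5]
orientation: [0.134, -3.138, -0.0]
ft_force: [1.0, 1.1, 0.3]
width: 74.7
grasp_force: 0.0
```

```bash
python3 - <<'E'
from h import *
w=snap('wrist','w5');s=snap('side','s5');c=snap('scene','c5');o=ctrl.get_obs(); print(o['t'],o['ee_pos'],o['orientation'],o['ft_force'],o['width'],o['qpos'])
A=cv2.resize(s['image'][:,:,::-1][165:275,145:275],(390,330),interpolation=cv2.INTER_CUBIC)
B=cv2.resize(w['image'][:,:,::-1],(400,300),interpolation=cv2.INTER_AREA)
O=np.zeros((330,790,3),np.uint8);O[:,:390]=A;O[:300,390:]=B
cv2.imwrite('pics/c5b.png',O)
E
```

```text
9.2667 [466.93848563  84.89326178 220.77854351] [-1.34552151e-01  3.13640003e+00  4.54128638e-04] [-0.03791585 -0.16733386 -0.3136381 ] 74.57401143906229 [ 1.54747625e-01  2.02663293e-01  1.95640160e+00  3.59638295e-05
  9.80202133e-01 -1.50181649e+00]
```

View pics/c5b.png

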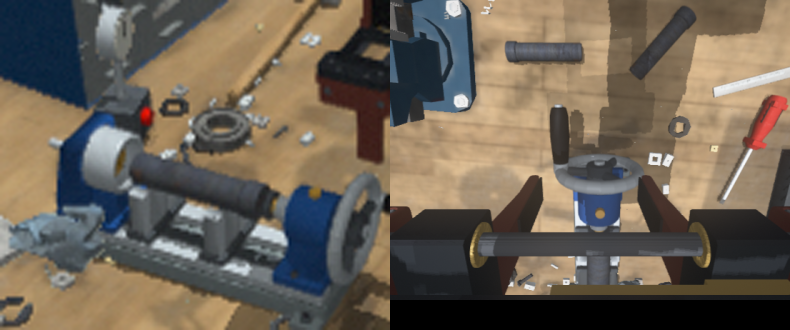

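The side view shows the sleeve in both Vs with its end near the cup and the nose clear. The wrist view shows the handle between composite pixels (558,107) and (559,165).

```bash
python3 - <<'E'
from h import *
out=[]
for fn,(u0,u1,v0,v1) in dict(w1=(215,245,45,125),w5=(215,255,140,240),c5=(232,260,200,235),s5=(0,0,0,0)).items():
    if u1==0: continue
    d=load(fn);m=(d['image'].max(2)<60).astype(np.uint8);m2=np.zeros_like(m);m2[v0:v1,u0:u1]=m[v0:v1,u0:u1]
    n,l,st,ce=cv2.connectedComponentsWithStats(m2);k=1+np.argmax(st[1:,4])
    print(fn,st[k],ce[k]);out.append((d,*ce[k]))
for a in((0,2),(1,2),(0,1),(0,1,2)): print(a,tri(*[out[i] for i in a]).round(1))
t=np.radians(4.85)
# plane 'line' check: onz at 90..105
for z in(90,97,104): print([onz(*o,z).round(1).tolist() for o in out])
E
```

```text
w1 [222  52  20  64 944] [231.56779661  82.80932203]
w5 [ 224  151   27   79 1319] [238.81349507 192.94541319]
c5 [232 200  25  33 332] [244.59036145 215.26204819]
(0, 2) [447.2  48.  114.2]
(1, 2) [449.3  49.1 112.6]
(0, 1) [448.4  48.8 121.5]
(0, 1, 2) [448.3  48.3 114.3]
[[445.9, 43.7, 90.0], [456.2, 45.7, 90.0], [465.1, 63.9, 90.0]]
[[446.5, 44.8, 97.0], [454.5, 46.4, 97.0], [459.7, 59.5, 97.0]]
[[447.0, 45.8, 104.0], [452.7, 47.2, 104.0], [454.3, 55.1, 104.0]]
```

```bash
python3 - <<'E'
from h import *
c=load('scene0');w=load('w1');s=load('s5');t=np.radians(4.85)
ax=np.array([np.cos(t),np.sin(t),0]);y=np.array([-np.sin(t),np.cos(t),0])
H=np.array([665.7,113.9,105])-ax*173
print(H)
for a in(-30,-15,0,15):
    a=np.radians(a)
    r=H-y*50*np.cos(a)+[0,0,50*np.sin(a)];e=r-ax*74
    f=lambda p:np.round([(proj(c,p)[0]-205)*4,(proj(c,p)[1]-115)*4]).tolist()
    g=lambda p:np.round(np.array(proj(w,p))/.7).tolist()
    k=lambda p:np.round([(proj(s,p)[0]-145)*3,(proj(s,p)[1]-165)*3]).tolist()
    print(round(np.degrees(a)),'scene',f(r),f(e),'w1',g(r),g(e),'side',k(r),k(e))
E
```

```text
[493.31943392  99.27329713 105.        ]
-30 scene [196.0, 387.0] [139.0, 459.0] w1 [344.0, 180.0] [340.0, 92.0] side [370.0, 220.0] [438.0, 239.0]
-15 scene [202.0, 377.0] [145.0, 449.0] w1 [337.0, 181.0] [333.0, 90.0] side [372.0, 208.0] [440.0, 227.0]
0 scene [203.0, 364.0] [145.0, 436.0] w1 [333.0, 181.0] [328.0, 88.0] side [373.0, 197.0] [441.0, 216.0]
15 scene [200.0, 349.0] [142.0, 421.0] w1 [333.0, 182.0] [328.0, 85.0] side [372.0, 188.0] [441.0, 207.0]
```

```bash
python3 - <<'E'
from h import *
s=load('s5')['image'].max(2)
print('side cols 262-300 rows 222-250')
for v in range(222,250): print(v,''.join('#' if x<55 else '+' if x<90 else '.' for x in s[v,262:300]))
c=load('c5')['image'].max(2)
print('scene cols 230-265 rows 200-236')
for v in range(200,236): print(v,''.join('#' if x<55 else '+' if x<90 else '.' for x in c[v,230:266]))
E
```

```text
side cols 262-300 rows 222-250
222 ......................................
223 ......................................
224 .......+..............................
225 ......+++.............................
226 .....++++.............................
227 ....++++++............................
228 ......++.+............................
229 ......+...............................
230 ...........+###+......................
231 ......+....#########+.................
232 .....##+...#############+.............
233 ....+###+.+################++.........
234 ...+####+.+####################.......
235 ++.####+.+.#####################+.....
236 ######+......+####################....
237 ######+........++################+....
238 ######+...........++#############.....
239 #####++..............++++########.....
240 ####+....................++######.....
241 ####.........................+++......
242 ###+..................................
243 ###+.+................................
244 ####+.................................
245 ####+.................................
246 ####.............................
[... 942 characters left out ...]
++.
219 ++++++++++############+.....+.+++++.
220 ++.++++++############++++...++++++..
221 ....+++++############++++++.+++###+.
222 +....+++############+++++.+++++##+..
223 ++++++++###########+++++++++++++##..
224 +++++++###########+++++++++++..++...
225 +#++#++##+########++++++++++.......+
226 +++++++#...+#####++++++++++.........
227 +#+####+....#####+++++++++++++......
228 +++++#++...+####+++++++++++++++..+..
229 +#+##++#++.+++++##++++++++++##+++...
230 +++++#+++.......+++##++++++++.......
231 +++++++#...........++++++++++.......
232 ++++++#+...........++++++++.........
233 ++++++............++++++++..........
234 +++++...........+++++++++...........
235 ++++............+++++++++...........
```

```bash
python3 - <<'E'
from h import *
s=load('s5');c=load('c5');w=load('w5');
for a,b in(((292.5,237.5),(240.5,225)),((274,233),(253,210.5)),((284,235.3),(247,217.8))):
    p=tri((s,*a),(c,*b));print(p.round(1),np.round(proj(w,p)),'reproj',np.round(proj(s,p),1),np.round(proj(c,p),1))
    for z in(95,100,105): print(z,onz(s,*a,z).round(1),onz(c,*b,z).round(1))
# hub: metal
E
```

```text
[421.3  43.7 103.8] [237. 157.] reproj [292.7 237.7] [240.7 224.7]
95 [426.4  33.5  95. ] [426.8  49.   95. ]
100 [424.  39. 100.] [423.1  45.9 100. ]
105 [421.6  44.4 105. ] [419.5  42.8 105. ]
[482.2  48.1 101.4] [239. 223.] reproj [273.9 232.9] [252.9 210.6]
95 [485.2  41.5  95. ] [487.8  52.1  95. ]
100 [482.5  46.9 100. ] [483.8  49.  100. ]
105 [479.8  52.3 105. ] [479.8  45.9 105. ]
[450.2  44.8 103. ] [236. 190.] reproj [283.9 235.1] [246.9 218. ]
95 [453.5  36.6  95. ] [457.   49.9  95. ]
100 [451.  42. 100.] [453.2  46.8 100. ]
105 [448.5  47.5 105. ] [449.4  43.7 105. ]
```

Request:
servo_tool:
  increments:
    - [-2.3, -3.9, -1, 0, 0, 0, 0.7]
    - [-2.3, -3.9, -5, 0, 0, 0, 0.7]
    - [-2.3, -3.9, -9, 0, 0, 0, 0.7]
    - [-2.3, -3.9, -12, 0, 0, 0, 0.7]
    - [-2.3, -3.9, -13.6, 0, 0, 0, 0.7]
    - [-2.3, -3.9, -13.6, 0, 0, 0, 0.7]
    - [-2.3, -3.9, -13.6, 0, 0, 0, 0.7]
    - [-2.3, -3.9, -13.6, 0, 0, 0, -1]
    - [-2.3, -3.9, -13.6, 0, 0, 0, -1]
    - [-2.3, -3.9, -13.6, 0, 0, 0, -1]
    - [-2.3, -3.9, -13.6, 0, 0, 0, -1]
    - [-2.3, -3.9, -13.6, 0, 0, 0, -1]
    - [-2.3, -3.9, -13.6, 0, 0, 0, -1]
    - [-2.3, -3.9, -13.6, 0, 0, 0, -1]
    - [-2.3, -3.9, -13.6, 0, 0, 0, -1]
    - [-2.3, -3.9, -13.6, 0, 0, 0, -1]

```text
t: 10.6
ee_pos: [442.1, 44.2, 84.3]
orientation: [-0.138, 3.139, -0.004]
ft_force: [0.3, -10.4, 2.1]
width: 22.2
grasp_force: 30.0
```

```bash
cat > tab.py <<'E'
import sys,json,numpy as np
# args: theta_start(commanded) theta_end step [extra dy mm] [extra dz mm] [hold rows] [radius]
a,b,st,ey,ez,h=map(float,sys.argv[1:7])
t=np.radians(4.6);th=np.r_[np.arange(a+st,b-1e-6,st),[b]*(1+int(h))]
for i,q in enumerate(th):
    k=min(1,(i+1)/4); yb=-50*(np.cos(q)-np.cos(a))+ey*k; z=-50*(np.sin(q)-np.sin(a))+ez*k
    print([round(-np.sin(t)*yb/10,2),round(np.cos(t)*yb/10,2),round(z/10,2),0,0,0,-1],end=', ')
E
python3 tab.py 0.04 0.54 0.1 -0.8 0 2
```

```text
[np.float64(-0.0), np.float64(0.02), np.float64(-0.5), 0, 0, 0, -1], [np.float64(-0.01), np.float64(0.1), np.float64(-0.99), 0, 0, 0, -1], [np.float64(-0.02), np.float64(0.22), np.float64(-1.47), 0, 0, 0, -1], [np.float64(-0.03), np.float64(0.39), np.float64(-1.93), 0, 0, 0, -1], [np.float64(-0.05), np.float64(0.63), np.float64(-2.37), 0, 0, 0, -1], [np.float64(-0.05), np.float64(0.63), np.float64(-2.37), 0, 0, 0, -1], [np.float64(-0.05), np.float64(0.63), np.float64(-2.37), 0, 0, 0, -1],
```

Request:
servo_tool:
  increments:
    - [0, 0.02, -0.5, 0, 0, 0, -1]
    - [-0.01, 0.1, -0.99, 0, 0, 0, -1]
    - [-0.02, 0.22, -1.47, 0, 0, 0, -1]
    - [-0.03, 0.39, -1.93, 0, 0, 0, -1]
    - [-0.05, 0.63, -2.37, 0, 0, 0, -1]
    - [-0.05, 0.63, -2.37, 0, 0, 0, -1]
    - [-0.05, 0.63, -2.37, 0, 0, 0, -1]

```text
t: 11.18
ee_pos: [441.4, 51.0, 60.0]
orientation: [0.136, -3.138, 0.002]
ft_force: [1.9, -7.9, -6.9]
width: 22.4
grasp_force: 30.0
```

```bash
sed -i 's/round(\(-np.sin(t)\*yb\/10\|np.cos(t)\*yb\/10\|z\/10\),2)/float(round(\1,2))/g' tab.py; python3 tab.py 0.54 1.54 0.1 0 0 2
```

```text
[-0.02, 0.28, -0.42, 0, 0, 0, -1], [-0.05, 0.59, -0.8, 0, 0, 0, -1], [-0.08, 0.95, -1.15, 0, 0, 0, -1], [-0.11, 1.34, -1.47, 0, 0, 0, -1], [-0.14, 1.75, -1.74, 0, 0, 0, -1], [-0.18, 2.19, -1.97, 0, 0, 0, -1], [-0.21, 2.66, -2.16, 0, 0, 0, -1], [-0.25, 3.13, -2.3, 0, 0, 0, -1], [-0.29, 3.62, -2.39, 0, 0, 0, -1], [-0.33, 4.12, -2.43, 0, 0, 0, -1], [-0.33, 4.12, -2.43, 0, 0, 0, -1], [-0.33, 4.12, -2.43, 0, 0, 0, -1],
```

```bash
python3 tab.py 0.54 1.54 0.1 -0.6 -0.4 1
```

```text
[-0.02, 0.26, -0.43, 0, 0, 0, -1], [-0.05, 0.56, -0.82, 0, 0, 0, -1], [-0.07, 0.9, -1.18, 0, 0, 0, -1], [-0.1, 1.28, -1.51, 0, 0, 0, -1], [-0.14, 1.69, -1.78, 0, 0, 0, -1], [-0.17, 2.13, -2.01, 0, 0, 0, -1], [-0.21, 2.6, -2.2, 0, 0, 0, -1], [-0.25, 3.07, -2.34, 0, 0, 0, -1], [-0.29, 3.56, -2.43, 0, 0, 0, -1], [-0.33, 4.06, -2.47, 0, 0, 0, -1], [-0.33, 4.06, -2.47, 0, 0, 0, -1],
```

Request:
servo_tool:
  increments:
    - [-0.02, 0.26, -0.43, 0, 0, 0, -1]
    - [-0.05, 0.56, -0.82, 0, 0, 0, -1]
    - [-0.07, 0.9, -1.18, 0, 0, 0, -1]
    - [-0.1, 1.28, -1.51, 0, 0, 0, -1]
    - [-0.14, 1.69, -1.78, 0, 0, 0, -1]
    - [-0.17, 2.13, -2.01, 0, 0, 0, -1]
    - [-0.21, 2.6, -2.2, 0, 0, 0, -1]
    - [-0.25, 3.07, -2.34, 0, 0, 0, -1]
    - [-0.29, 3.56, -2.43, 0, 0, 0, -1]
    - [-0.33, 4.06, -2.47, 0, 0, 0, -1]
    - [-0.33, 4.06, -2.47, 0, 0, 0, -1]

```text
t: 12.1
ee_pos: [437.8, 92.1, 35.2]
orientation: [0.136, -3.138, 0.001]
ft_force: [0.4, -2.7, -6.8]
width: 22.6
grasp_force: 30.0
```

```bash
python3 tab.py 1.54 2.54 0.1 -0.6 -0.4 1
```

```text
[-0.04, 0.48, -0.0, 0, 0, 0, -1], [-0.08, 0.96, 0.05, 0, 0, 0, -1], [-0.12, 1.43, 0.15, 0, 0, 0, -1], [-0.15, 1.89, 0.29, 0, 0, 0, -1], [-0.19, 2.35, 0.5, 0, 0, 0, -1], [-0.22, 2.78, 0.75, 0, 0, 0, -1], [-0.26, 3.19, 1.04, 0, 0, 0, -1], [-0.29, 3.56, 1.37, 0, 0, 0, -1], [-0.31, 3.9, 1.73, 0, 0, 0, -1], [-0.34, 4.2, 2.13, 0, 0, 0, -1], [-0.34, 4.2, 2.13, 0, 0, 0, -1],
```

Request:
servo_tool:
  increments:
    - [-0.04, 0.5, -0.02, 0, 0, 0, -1]
    - [-0.08, 0.99, 0.02, 0, 0, 0, -1]
    - [-0.12, 1.47, 0.11, 0, 0, 0, -1]
    - [-0.15, 1.95, 0.27, 0, 0, 0, -1]
    - [-0.19, 2.4, 0.48, 0, 0, 0, -1]
    - [-0.22, 2.83, 0.74, 0, 0, 0, -1]
    - [-0.26, 3.24, 1.03, 0, 0, 0, -1]
    - [-0.29, 3.62, 1.36, 0, 0, 0, -1]
    - [-0.31, 3.96, 1.72, 0, 0, 0, -1]
    - [-0.34, 4.26, 2.12, 0, 0, 0, -1]
    - [-0.34, 4.26, 2.12, 0, 0, 0, -1]

```text
t: 13.02
ee_pos: [434.0, 134.9, 56.8]
orientation: [0.135, -3.137, 0.001]
ft_force: [-1.2, -1.8, -2.2]
width: 22.2
grasp_force: 30.0
```

```bash
python3 tab.py 2.54 3.54 0.1 0 0 1
```

```text
[-0.02, 0.26, 0.43, 0, 0, 0, -1], [-0.04, 0.48, 0.88, 0, 0, 0, -1], [-0.05, 0.65, 1.34, 0, 0, 0, -1], [-0.06, 0.77, 1.83, 0, 0, 0, -1], [-0.07, 0.85, 2.32, 0, 0, 0, -1], [-0.07, 0.87, 2.82, 0, 0, 0, -1], [-0.07, 0.85, 3.32, 0, 0, 0, -1], [-0.06, 0.78, 3.82, 0, 0, 0, -1], [-0.05, 0.65, 4.3, 0, 0, 0, -1], [-0.04, 0.48, 4.77, 0, 0, 0, -1], [-0.04, 0.48, 4.77, 0, 0, 0, -1],
```

Request:
servo_tool:
  increments:
    - [-0.02, 0.26, 0.43, 0, 0, 0, -1]
    - [-0.04, 0.48, 0.88, 0, 0, 0, -1]
    - [-0.05, 0.65, 1.34, 0, 0, 0, -1]
    - [-0.06, 0.77, 1.83, 0, 0, 0, -1]
    - [-0.07, 0.85, 2.32, 0, 0, 0, -1]
    - [-0.07, 0.87, 2.82, 0, 0, 0, -1]
    - [-0.07, 0.85, 3.32, 0, 0, 0, -1]
    - [-0.06, 0.78, 3.82, 0, 0, 0, -1]
    - [-0.05, 0.65, 4.3, 0, 0, 0, -1]
    - [-0.04, 0.48, 4.77, 0, 0, 0, -1]
    - [-0.04, 0.48, 4.77, 0, 0, 0, -1]

```text
t: 13.93
ee_pos: [433.7, 139.4, 105.5]
orientation: [0.134, -3.138, 0.001]
ft_force: [-6.0, -3.4, -0.9]
width: 22.3
grasp_force: 30.0
```

```bash
python3 tab.py 3.54 3.94 0.05 0 0 1; echo; python3 tab.py 3.94 4.34 0.05 0 0 1
```

```text
[0.01, -0.1, 0.23, 0, 0, 0, -1], [0.02, -0.22, 0.45, 0, 0, 0, -1], [0.03, -0.34, 0.67, 0, 0, 0, -1], [0.04, -0.48, 0.88, 0, 0, 0, -1], [0.05, -0.62, 1.08, 0, 0, 0, -1], [0.06, -0.78, 1.28, 0, 0, 0, -1], [0.08, -0.94, 1.46, 0, 0, 0, -1], [0.09, -1.12, 1.64, 0, 0, 0, -1], [0.09, -1.12, 1.64, 0, 0, 0, -1], 
[0.01, -0.18, 0.17, 0, 0, 0, -1], [0.03, -0.37, 0.33, 0, 0, 0, -1], [0.05, -0.57, 0.48, 0, 0, 0, -1], [0.06, -0.78, 0.62, 0, 0, 0, -1], [0.08, -0.99, 0.75, 0, 0, 0, -1], [0.1, -1.21, 0.87, 0, 0, 0, -1], [0.12, -1.43, 0.98, 0, 0, 0, -1], [0.13, -1.66, 1.08, 0, 0, 0, -1], [0.13, -1.66, 1.08, 0, 0, 0, -1],
```

Request:
servo_tool:
  increments:
    - [0, -0.1, 0.23, 0, 0, 0, -1]
    - [0, -0.22, 0.45, 0, 0, 0, -1]
    - [0, -0.34, 0.67, 0, 0, 0, -1]
    - [0, -0.48, 0.88, 0, 0, 0, -1]

```text
t: 14.27
ee_pos: [434.1, 134.9, 113.6]
orientation: [0.134, -3.138, -0.0]
ft_force: [-3.3, -0.1, -12.7]
width: 22.5
grasp_force: 30.0
```

Request:
servo_tool:
  increments:
    - [0.01, -0.14, 0.2, 0, 0, 0, -1]
    - [0.02, -0.3, 0.4, 0, 0, 0, -1]
    - [0.04, -0.46, 0.58, 0, 0, 0, -1]
    - [0.05, -0.64, 0.76, 0, 0, 0, -1]

```text
t: 14.6
ee_pos: [434.7, 128.6, 121.1]
orientation: [0.134, -3.138, -0.0]
ft_force: [-5.2, 2.3, -13.4]
width: 22.0
grasp_force: 30.0
```

Request:
servo_tool:
  increments:
    - [0.01, -0.19, 0.15, 0, 0, 0, -1]
    - [0.03, -0.4, 0.3, 0, 0, 0, -1]
    - [0.05, -0.6, 0.45, 0, 0, 0, -1]
    - [0.06, -0.81, 0.59, 0, 0, 0, -1]

```text
t: 14.93
ee_pos: [435.4, 120.9, 127.2]
orientation: [0.134, -3.139, -0.001]
ft_force: [-5.0, 4.8, -11.7]
width: 22.6
grasp_force: 30.0
```

```bash
cat > tn.py <<'E'
import numpy as np
from workcell import ctrl
o=ctrl.get_obs();p=o['ee_pos'];f=o['ft_force']
# TCP circle centre from handle path
cy=94.0-(0)*0;cz=85.0;yb=(p[1]-cy)
th=np.arctan2(-(p[2]-cz),-yb)%(2*np.pi)
s,c=np.sin(th),np.cos(th)
print('theta',th.round(3),'r',np.hypot(yb,p[2]-cz).round(1),'resist',(-(f[1]*s-f[2]*c)).round(1),'radial out',(-(f[1]*c+f[2]*s)).round(1))
E
python3 tn.py; for a in 4.14 4.34 4.54 4.74 4.94; do python3 tab.py $a $(python3 -c "print($a+.2)") 0.05 0 0 0;echo; done
```

```text
theta 4.146 r 50.1 resist 10.3 radial out -7.3
[0.02, -0.21, 0.13, 0, 0, 0, -1], [0.03, -0.43, 0.25, 0, 0, 0, -1], [0.05, -0.66, 0.36, 0, 0, 0, -1], [0.07, -0.89, 0.45, 0, 0, 0, -1], 
[0.02, -0.23, 0.09, 0, 0, 0, -1], [0.04, -0.47, 0.16, 0, 0, 0, -1], [0.06, -0.71, 0.22, 0, 0, 0, -1], [0.08, -0.96, 0.27, 0, 0, 0, -1], 
[0.02, -0.25, 0.04, 0, 0, 0, -1], [0.04, -0.49, 0.06, 0, 0, 0, -1], [0.06, -0.74, 0.07, 0, 0, 0, -1], [0.08, -0.99, 0.07, 0, 0, 0, -1], 
[0.02, -0.25, -0.01, 0, 0, 0, -1], [0.04, -0.5, -0.04, 0, 0, 0, -1], [0.06, -0.74, -0.08, 0, 0, 0, -1], [0.08, -0.99, -0.13, 0, 0, 0, -1], 
[0.02, -0.24, -0.06, 0, 0, 0, -1], [0.04, -0.48, -0.14, 0, 0, 0, -1], [0.06, -0.71, -0.22, 0, 0, 0, -1], [0.08, -0.94, -0.32, 0, 0, 0, -1],
```

Request:
servo_tool:
  increments:
    - [0.02, -0.21, 0.1, 0, 0, 0, -1]
    - [0.03, -0.44, 0.21, 0, 0, 0, -1]
    - [0.05, -0.67, 0.31, 0, 0, 0, -1]
    - [0.07, -0.9, 0.4, 0, 0, 0, -1]

```text
t: 15.27
ee_pos: [436.2, 112.3, 131.6]
orientation: [-0.134, 3.139, 0.003]
ft_force: [-7.1, 8.7, -6.1]
width: 22.3
grasp_force: 30.0
```

```bash
python3 tn.py
```

```text
theta 4.337 r 50.0 resist 10.4 radial out -2.5
```

Request:
servo_tool:
  increments:
    - [0.02, -0.23, 0.07, 0, 0, 0, -1]
    - [0.04, -0.47, 0.13, 0, 0, 0, -1]
    - [0.06, -0.71, 0.19, 0, 0, 0, -1]
    - [0.08, -0.96, 0.24, 0, 0, 0, -1]

```text
t: 15.6
ee_pos: [437.0, 103.0, 134.2]
orientation: [-0.133, 3.138, 0.003]
ft_force: [-8.4, 8.4, -2.1]
width: 22.2
grasp_force: 30.0
```

```bash
python3 tn.py
```

```text
theta 4.532 r 50.0 resist 8.6 radial out -0.6
```

Request:
servo_tool:
  increments:
    - [0, -0.25, 0.04, 0, 0, 0, -1]
    - [0, -0.49, 0.06, 0, 0, 0, -1]
    - [0.01, -0.74, 0.07, 0, 0, 0, -1]
    - [0.03, -0.99, 0.07, 0, 0, 0, -1]

```text
t: 15.93
ee_pos: [437.9, 93.1, 135.1]
orientation: [-0.134, 3.137, 0.003]
ft_force: [-6.3, 9.8, -2.9]
width: 22.2
grasp_force: 30.0
```

```bash
python3 tn.py
```

```text
theta 4.73 r 50.1 resist 9.8 radial out -3.1
```

Request:
servo_tool:
  increments:
    - [0.02, -0.25, -0.01, 0, 0, 0, -1]
    - [0.04, -0.5, -0.04, 0, 0, 0, -1]
    - [0.06, -0.74, -0.08, 0, 0, 0, -1]
    - [0.08, -0.99, -0.13, 0, 0, 0, -1]

```text
t: 16.27
ee_pos: [438.8, 83.2, 134.0]
orientation: [-0.134, 3.137, 0.003]
ft_force: [-8.1, 10.4, -0.9]
width: 22.4
grasp_force: 30.0
```

```bash
python3 tn.py; for a in 5.14 5.34 5.54 5.74 5.94 6.14; do python3 tab.py $a $(python3 -c "print($a+.2)") 0.05 0 0 0;echo; done
```

```text
theta 4.929 r 50.1 resist 9.9 radial out -3.1
[0.02, -0.22, -0.11, 0, 0, 0, -1], [0.04, -0.44, -0.23, 0, 0, 0, -1], [0.05, -0.65, -0.36, 0, 0, 0, -1], [0.07, -0.86, -0.5, 0, 0, 0, -1], 
[0.02, -0.2, -0.15, 0, 0, 0, -1], [0.03, -0.39, -0.31, 0, 0, 0, -1], [0.05, -0.57, -0.48, 0, 0, 0, -1], [0.06, -0.74, -0.66, 0, 0, 0, -1], 
[0.01, -0.16, -0.19, 0, 0, 0, -1], [0.03, -0.32, -0.38, 0, 0, 0, -1], [0.04, -0.46, -0.59, 0, 0, 0, -1], [0.05, -0.6, -0.8, 0, 0, 0, -1], 
[0.01, -0.12, -0.22, 0, 0, 0, -1], [0.02, -0.24, -0.44, 0, 0, 0, -1], [0.03, -0.34, -0.67, 0, 0, 0, -1], [0.03, -0.43, -0.9, 0, 0, 0, -1], 
[0.01, -0.08, -0.24, 0, 0, 0, -1], [0.01, -0.14, -0.48, 0, 0, 0, -1], [0.02, -0.2, -0.72, 0, 0, 0, -1], [0.02, -0.24, -0.97, 0, 0, 0, -1], 
[0.0, -0.03, -0.25, 0, 0, 0, -1], [0.0, -0.05, -0.5, 0, 0, 0, -1], [0.0, -0.05, -0.75, 0, 0, 0, -1], [0.0, -0.04, -1.0, 0, 0, 0, -1],
```

Request:
servo_tool:
  increments:
    - [0, -0.24, -0.06, 0, 0, 0, -1]
    - [0, -0.48, -0.14, 0, 0, 0, -1]
    - [0.02, -0.71, -0.22, 0, 0, 0, -1]
    - [0.04, -0.94, -0.32, 0, 0, 0, -1]

```text
t: 16.6
ee_pos: [439.6, 73.9, 130.9]
orientation: [-0.134, 3.136, 0.003]
ft_force: [-6.7, 9.4, 1.2]
width: 22.5
grasp_force: 30.0
```

```bash
python3 tn.py
```

```text
theta 5.126 r 50.1 resist 9.1 radial out -2.6
```

Request:
servo_tool:
  increments:
    - [0, -0.22, -0.11, 0, 0, 0, -1]
    - [0.02, -0.44, -0.23, 0, 0, 0, -1]
    - [0.03, -0.65, -0.36, 0, 0, 0, -1]
    - [0.05, -0.86, -0.5, 0, 0, 0, -1]

```text
t: 16.93
ee_pos: [440.4, 65.2, 126.1]
orientation: [-0.133, 3.136, 0.003]
ft_force: [-6.1, 10.7, 2.7]
width: 22.6
grasp_force: 30.0
```

```bash
python3 tn.py
```

```text
theta 5.323 r 50.2 resist 10.3 radial out -3.9
```

Request:
servo_tool:
  increments:
    - [0.01, -0.18, -0.17, 0, 0, 0, -1]
    - [0.02, -0.37, -0.33, 0, 0, 0, -1]
    - [0.03, -0.55, -0.5, 0, 0, 0, -1]
    - [0.04, -0.72, -0.68, 0, 0, 0, -1]

```text
t: 17.27
ee_pos: [441.0, 58.0, 119.8]
orientation: [-0.133, 3.135, 0.003]
ft_force: [-8.9, 9.7, 11.6]
width: 22.4
grasp_force: 30.0
```

```bash
python3 tn.py
```

```text
theta 5.515 r 50.0 resist 15.1 radial out 1.0
```

Request:
servo_tool:
  increments:
    - [0.01, -0.16, -0.19, 0, 0, 0, -1]
    - [0.02, -0.32, -0.38, 0, 0, 0, -1]
    - [0.03, -0.46, -0.59, 0, 0, 0, -1]
    - [0.03, -0.6, -0.8, 0, 0, 0, -1]

```text
t: 17.6
ee_pos: [441.6, 52.0, 112.1]
orientation: [-0.134, 3.135, 0.003]
ft_force: [-9.7, 10.3, 17.8]
width: 22.2
grasp_force: 30.0
```

```bash
python3 tn.py
```

```text
theta 5.709 r 50.0 resist 20.6 radial out 1.0
```

Request:
servo_tool:
  increments:
    - [-0.01, 0.14, 0.21, 0, 0, 0, -1]
    - [-0.02, 0.28, 0.41, 0, 0, 0, -1]
    - [-0.08, 0.44, 0.6, 0, 0, 0, -1]
    - [-0.12, 0.56, 0.75, 0, 0, 0, -1]
    - [-0.12, 0.56, 0.75, 0, 0, 0, -1]

```text
t: 18.02
ee_pos: [441.0, 57.0, 118.7]
orientation: [-0.134, 3.133, 0.001]
ft_force: [1.6, 4.6, 3.6]
width: 22.7
grasp_force: 30.0
```

```bash
python3 tn.py
```

```text
theta 5.545 r 50.1 resist 5.8 radial out -1.0
```

Request:
servo_tool:
  increments:
    - [0, 0, 0, 0, 0, 0, -0.2]
    - [0, 0, 0, 0, 0, 0, 0.2]
    - [0, 0, 0, 0, 0, 0, 0.5]
    - [0, 0, 0, 0, 0, 0, 0.5]
    - [0, 0, 0, 0, 0, 0, 0.5]
    - [-0.3, 0, 3, 0, 0, 0, 0.5]
    - [-0.5, 0, 7, 0, 0, 0, 0.5]
    - [-0.8, 0, 11, 0, 0, 0, 0.5]
    - [-1, -3, 15, 0, 0, 0, 0.5]
    - [-1, -7, 16, 0, 0, 0, 0.5]
    - [-1, -11, 16, 0, 0, 0, 0.5]
    - [-1, -14, 16, 0, 0, 0, 0.5]
    - [-1, -14, 16, 0, 0, 0, 0.5]
    - [-1, -14, 16, 0, 0, 0, 0.5]

```text
t: 19.18
ee_pos: [428.2, -85.0, 277.3]
orientation: [0.128, -3.139, -0.0]
ft_force: [0.1, -0.0, -0.3]
width: 66.0
grasp_force: 0.0
```

```bash
python3 - <<'E'
from h import *
s=snap('side','s9');c=snap('scene','c9');o=ctrl.get_obs(); print(o['t'],o['ee_pos'],o['ft_force'],o['width'])
A=cv2.resize(s['image'][:,:,::-1][165:275,145:305],(480,330),interpolation=cv2.INTER_CUBIC)
B=cv2.resize(c['image'][:,:,::-1][125:235,215:315],(300,330),interpolation=cv2.INTER_CUBIC)
cv2.imwrite('pics/c9b.png',np.hstack([A,B]))
E
```

```text
19.2833 [428.15019495 -83.16343786 276.95223795] [ 0.26032207 -0.35892873 -0.76532938] 65.96169451042269
```

View pics/c9b.png

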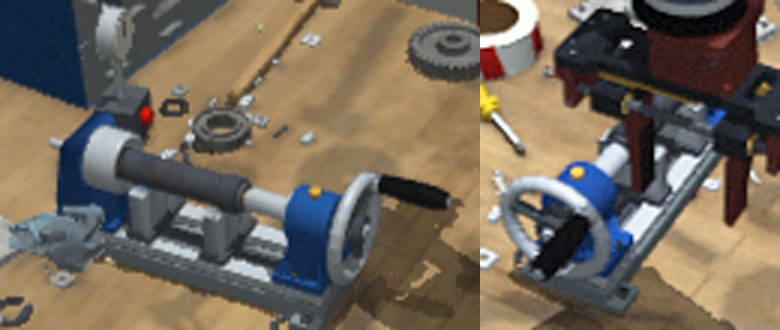

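The side view shows the sleeve in both Vs at about (180,180), with its end inside the cup and the quill extended against it. The gripper is clear, so I'm handing in the job.

```bash
python3 -c "
from workcell import ctrl
print(ctrl.close_job())"
```

```text
the job is handed in; nothing more can be done
None
```

The sleeve lies in both V rests, pushed home against the back stop and nipped at an estimated 50 N (about 85 N at its peak before I backed the wheel off). The robot has let go and the job is handed in at about 19 s, but no verdict came back.

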